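# Feed a wooden blank over the jig's lip and snug it into the corner

## Task

Slide the wooden blank, without lifting it off, up the ramp and over the lip into the jig on the shaper table. Bring its long side flush along the ribbed fence and press its nose home against the rubber-headed sprung stop with about 12 newtons, then let go, leaving it in touch with both. Be gentle: neither drive the stop's spring hard in nor ram the fence, and leave the other things where they are.

Things in the scene. Friction and masses are not known exactly. Their poses are not given: they have to be found in the camera images.
- blank: wooden blank to be fed: plain light wood block 120 mm long (its x), 100 wide (y), 40 tall, 0.3 to 0.6 kg, too wide for most grippers. Origin at the centre of its underside, z up. It starts flat on the table before the ramp, +x end (nose) roughly towards the ramp, up to 0.15 rad askew, 15 to 35 mm further along the jig's +y than its final place.
- jig: fixed jig, 360 mm long, 170 wide. Origin on the table surface, z up, x = feed direction (towards the stop), y = from the fence to the open side. In this frame, mm: the flat bed, at height 8, runs from x = -100 to 166; ramp, lip and bed all span y = -70 to 100. The blank's tail is past the lip when its origin is beyond x = -40.
- ramp_foot (a point): foot of the plywood ramp, mid-width, at table height (axes as the jig's): in the jig's frame x = -192, y = 15 mm. From here the ramp rises evenly to 12 mm above the table over 80 mm along x.
- lip_edge (a point): inner top edge of the wooden lip, mid-width: in the jig's frame x = -100, y = 15, height 12 mm. The lip is flat on top for 12 mm before this edge (x = -112 to -100), joins the ramp there, and steps down 4 mm to the bed after it.
- fence: straight ribbed aluminium fence fixed along the jig's -y side (origin and axes are the jig's). In the jig's frame its face is the plane y = -55 mm, from x = -115 to 166, top at height 50; two black clamp knobs behind it reach 60 mm high. A blank flush along it has its origin at y = -5 mm and its x axis along the jig's x.
- stop: white stop block 30 x 60 x 50 mm fixed at the end of the bed, axes as the jig's; origin at the foot of the face that looks to the coming blank, in the jig's frame x = 128, y = -5, height 8 mm. It carries the sleeve and sprung rubber head.
- sleeve_mouth (a point): point on the stop block's face, 22 mm above the bed, where a steel sleeve with a round sprung rubber head (26 mm across) stands out to jig -x. The head's face is 40 to 90 mm out: differs every time, not measured, must be felt or seen. It gives from 1 N, 8 N per mm, hard end after 3 mm; then it presses the blank back a little until friction holds it.
- collar_big: steel spacer collar, ring 60 mm across, 20 mm tall, lying on the near side of the jig; leave alone (origin at the centre of its underside)
- collar_small: dark steel spacer collar, ring 44 mm across, 12 mm tall, near side; leave alone (origin at the centre of its underside)
- wrench: steel wrench 170 mm long lying flat on the near side; leave alone (origin under its length)
- spare_knob: black clamp knob 44 mm across, 32 mm tall, behind the fence; leave alone (origin at the centre of its underside)
- brush: bench brush 160 mm long, lying behind the jig; leave alone (origin under its length)
- wax_jar: small amber glass jar 60 mm across, 55 mm tall, behind the fence; leave alone (origin at the centre of its underside)
- offcut: small dark wooden offcut 90 x 35 x 22 mm on the near side; leave alone (origin at the centre of its underside)

How it is judged (in metres and radians):
On the way, in this order (a step that is already met when the one before it is completed fails the run):
1. the blank has been pushed over the lip and lies flat on the jig's bed (x of blank in the frame of jig above -0.037 m and z of blank in the frame of jig below 0.0095 m and angle between blank's own z axis and vertical below 0.02 rad), for 0.1 s.
2. the blank's nose has been pressed home against the sprung stop with 8 to 20 N (contact force between blank and stop above 8 N), for 0.1 s.
At the end, for the whole second after the job is handed in: The blank lies flat on the jig's bed, wholly past the lip, at rest, its side within 2 mm of the fence's face and within 0.025 rad of parallel to it, its nose touching the stop's sprung rubber head (at least 0.3 N between them) (all of step 1 and y of blank in the frame of jig below -0.003 m and angle between the x axis of blank and the x axis of jig, either way round below 0.025 rad and contact force between blank and stop above 0.3 N and linear speed of blank below 0.01 m/s).
It fails at once if the stop's spring driven hard in: more than 20 N between blank and stop (contact force between blank and stop above 20 N).
It fails at once if the fence rammed: more than 35 N between blank and fence (contact force between blank and fence above 35 N).
It fails at once if the blank lifted: its underside's centre more than 30 mm above the table (z of blank in the frame of jig above 0.03 m).
It fails at once if another thing on the table moved by more than 20 mm (distance of any of collar_big, collar_small, wrench, spare_knob, brush, wax_jar, offcut from where it was at the start of the episode above 0.02 m).
It also fails if it takes over 72 s, if anything falls off the work surface, if the arm or the gripper's body presses on something with over 40 N, if the wrist force passes 120 N, or if a joint passes its speed limit or range.

## Robot

A 7-joint arm with a two-finger parallel gripper is mounted at the origin on the work surface. World frame = base frame: x ahead of the robot, y to its left, z up, the work surface at z = 0. Lengths are in mm, angles in rad, forces in N, time in s.
With the tool pointing down it reaches from about 400 to 900 mm from the base axis. Payload 5.6 kg.
Tool frame: the origin (TCP) lies midway between the tips of the shut fingers; the grasp point (between the pads) lies 19 mm behind it; z points along the fingers, y is the line along which they close (so a half turn about z gives the same grasp; the last joint's range is limited). The gripper opens to 92 mm and grips with 3 to 60 N. Pads are 20 mm wide; open, the fingers measure 128 mm over their backs; the gripper's body (75 mm by 189 mm) begins 69 mm behind the grasp point.
Start: joints at [-1.191, 0.468, -0.012, 1.603, 0.006, 1.071, -0.056], TCP at [266.745, 592.753, 214.592] pointing down, gripper open.
Joint ranges: [-2.53, 2.53], [-0.31, 2.02], [-1.57, 1.55], [0.28, 2.44], [-1.29, 4.43], [0.15, 1.84], [-2.92, 2.92]. Speed limits (rad/s): [2.57, 2.57, 3.14, 3.14, 3.14, 3.14, 3.14].

## Interface

Orientations are given as a unit quaternion [x, y, z, w].
In Python, from rig import r, cams gives the robot as it stands. The module is installed in compiled form; this text tells all that it offers.
- The arm moves only by the tool jog_arm, never from a script. Its argument "commands" is a list of rows, each a list of 3 entries, a list of its own where there are three numbers: the turn, a rotation vector about the tool's x, y, z in degrees, then the shift along the tool's x, y, z in m, then the opening in per cent of the stroke, from 0 (shut) to 100 (fully open). In form: [[[ax, ay, az], [tx, ty, tz], jaw], ...]. A call has 1 to 12 rows; each row is the pose to reach, as a shift and turn from the pose commanded when the call began, along the tool's axes at that moment; what a row does not reach only later rows make up. A row lasts 1/12 s, in which the tool goes at most 41.7 mm and 7.16 degrees, less where a joint would pass 70% of its speed; a pose out of reach is approached as far as the arm can. A call with a gripper value outside its range is refused whole. The fingers move at their own pace and stop on an object; the grip force is fixed at half the most. Time passes only in rows, so rows that repeat a pose let the fingers close. It gives the time, the measured TCP pose, the force, the opening and the grip force at its end, in the units of the state.
- r.observe(): the state, without advancing time (a new reading comes with each control period).
- cams.read_camera(name): name is "scene" or "top"; returns (picture, depth): 400x640x3 uint8, blue, green, red; 400x640 float32, mm along the optical axis (not along the pixel's ray), 0 where there is no reading.
- cams.camera_model(name): a dict with "fx", "fy", "cx", "cy" (pixels), "R" (3x3) and "t" (3): a world point X has camera coordinates R X + t. Camera axes: x right, y down, z forward; pixel columns grow to the right and rows downward; lengths in mm; the calibration is good to about 2 mm. A picture is of the moment at which its call begins. camera_model takes no time and is no camera call.
- r.job_done(): hands the job in; it is judged then, once.
The state is a dict: "t": time; "joint_pos": joint angles; "joint_velocities": joint speeds; "joint_torque": joint torques, N m; "eef_pos": TCP position; "eef_rot": TCP orientation; "ft_force": force on the tool from outside, world axes, zero at the start; "wrist_torque": the same for the moment, N m; "gripper_width": finger opening in mm; "finger_force": force on a finger pad.
Only numpy, scipy, OpenCV 4.12 (cv2) and the standard library are available. Lean on these libraries where they do the work, as an engineer would, in place of code of your own. Each camera call takes 0.05 s, during which the arm holds its last target. There are 200 camera calls.

## Working session

There is one attempt and no reset: what is moved stays moved. The work goes in short steps, Python scripts to look and compute and a tool call to move; the robot and the scene stay as the last step left them, time stands still between calls to the robot, and variables do not carry over. Pictures are saved under pics/ and viewed, at most 10 in all, crops included, and the job is handed in when it is done.

Besides the shell and the picture viewer there is one more tool, called after ">>>" as name(argument=value, ...) on one line, values as JSON. jog_arm: Moves the arm, as the interface text tells. Its arguments: {"type":"object","properties":{"commands":{"type":"array"}},"required":["commands"]}

```bash
mkdir -p pics; python3 - <<'E'
from rig import r,cams
import cv2,numpy as np
for n in("top","scene"):
    p,d=cams.read_camera(n); cv2.imwrite(f"pics/{n}0.png",p); np.save(f"{n}0.npy",d)
    m=cams.camera_model(n); print(n,{k:np.round(v,3).tolist() for k,v in m.items()})
o=r.observe(); print({k:np.round(v,3).tolist() for k,v in o.items()})
E
```

```text
top {'fx': 419.258, 'fy': 419.258, 'cx': 322.189, 'cy': 197.835, 'R': [[0.014, -1.0, 0.022], [-0.987, -0.018, -0.16], [0.16, -0.02, -0.987]], 't': [32.364, 586.368, 901.246]}
scene {'fx': 438.574, 'fy': 438.574, 'cx': 319.727, 'cy': 195.546, 'R': [[-0.669, 0.743, -0.011], [0.543, 0.478, -0.69], [-0.508, -0.468, -0.723]], 't': [347.933, -293.804, 1174.01]}
{'t': 0.1, 'joint_pos': [-1.191, 0.468, -0.012, 1.604, 0.006, 1.071, -0.056], 'joint_velocities': [0.001, -0.002, 0.001, -0.001, -0.0, -0.001, 0.001], 'joint_torque': [0.0, -52.165, -0.013, -24.437, -0.057, 0.014, 0.0], 'eef_pos': [266.554, 592.271, 213.76], 'eef_rot': [0.21, 0.978, -0.001, -0.0], 'ft_force': [-0.099, -0.22, -0.153], 'wrist_torque': [-0.036, -0.006, 0.013], 'finger_force': 0.0, 'gripper_width': 92.095}
```

View pics/top0.png

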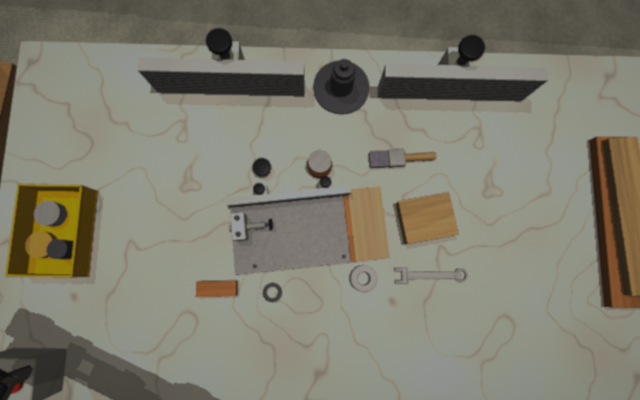

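View pics/scene0.png

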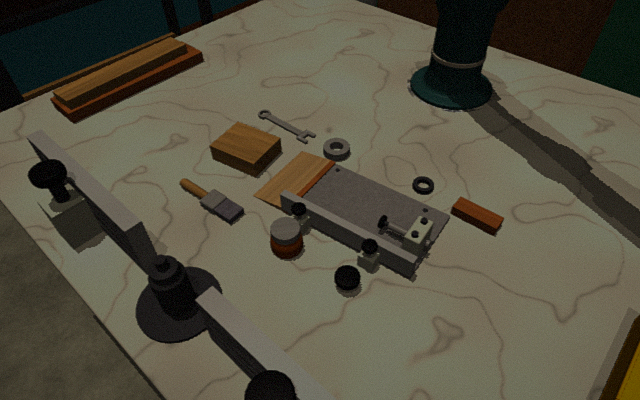

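The top view shows the blank at about (428,218) and the ramp foot edge at x≈388. The fence runs (230,205)-(350,192) and the rubber head is near (270,225). The feed is towards image left, which is world +y.

```bash
cat > h.py <<'E'
from rig import r,cams
import cv2,numpy as np
def cloud(n,d):
    m=cams.camera_model(n); v,u=np.mgrid[0:400,0:640]
    c=np.stack([(u-m["cx"])/m["fx"]*d,(v-m["cy"])/m["fy"]*d,d],-1)
    return (c-np.array(m["t"]))@np.array(m["R"])
def ray(n,u,v,z):
    m=cams.camera_model(n);R=np.array(m["R"]);C=-R.T@np.array(m["t"])
    w=R.T@np.array([(u-m["cx"])/m["fx"],(v-m["cy"])/m["fy"],1]); return C+w*(z-C[2])/w[2]
def rect(P):
    c,s,a=cv2.minAreaRect(P.astype(np.float32)); return np.round(c,1),np.round(s,1),round(a,2)
E
python3 - <<'E'
from h import *
d=np.load("top0.npy");p=cv2.imread("pics/top0.png");W=cloud("top",d)
def sel(u0,u1,v0,v1,z0,z1):
    S=W[v0:v1,u0:u1].reshape(-1,3); return S[(S[:,2]>z0)&(S[:,2]<z1)]
t=sel(395,470,250,330,-20,20); print("table z",np.median(W[290:340,300:450,2]))
b=sel(392,465,185,250,32,50); print("blank",rect(b[:,:2]),np.median(b[:,2]),len(b))
f=sel(225,355,183,215,42,56); print("fence",rect(f[:,:2]),np.median(f[:,2]),len(f))
vx,vy,x0,y0=cv2.fitLine(f[:,:2].astype(np.float32),cv2.DIST_HUBER,0,.01,.01).ravel();print("fence ang",np.arctan2(vy,vx),x0,y0)
h=sel(225,275,205,245,20,70); 
for q in [(231,273),(350,268),(388,258),(381,187),(352,262),(346,191)]: print(q,np.round(ray("top",*q,{388:0,381:0}.get(q[0],10)),1))
crop=p[175:285,220:470];cv2.imwrite("pics/c1.png",cv2.resize(crop,None,fx=3.2,fy=3.2,interpolation=cv2.INTER_CUBIC))
E
```

```text
table z 1.0901527534764832
blank (array([ 547.3, -200. ]), array([100. , 121.1]), 11.14) 41.11262213288546 2320
fence (array([595.5, 118.6]), array([ 55. , 280.3]), 13.13) 50.96307900225727 975
fence ang -1.4487447 590.2967 118.72818
(231, 273) [414.9 245.9  10. ]
(350, 268) [430.  -24.9  10. ]
(388, 258) [ 454.2 -114.3    0. ]
(381, 187) [622.1 -99.3   0. ]
(352, 262) [443.7 -29.5  10. ]
(346, 191) [609.1 -14.8  10. ]
```

View pics/c1.png

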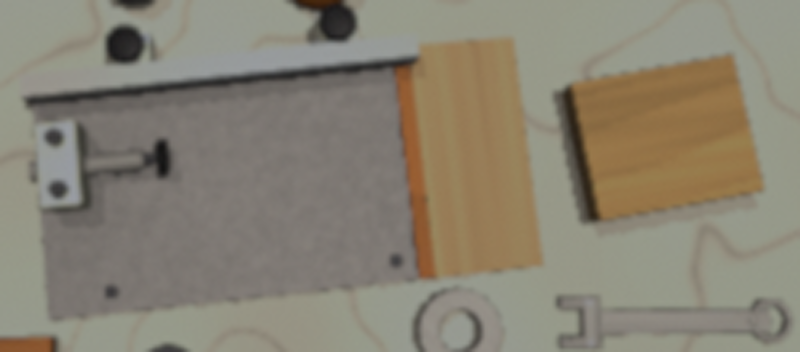

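The crop shows the fence face's top edge from crop pixel (27,98) to (417,59). The ramp foot corners are at (514,38) and (541,265), and the head face is at about (170,158).

```bash
cat >> h.py <<'E'
def c2f(u,v): return (220+(u+.5)/3.2-.5,175+(v+.5)/3.2-.5)
E
python3 - <<'E'
from h import *
T=lambda u,v,z: ray("top",*c2f(u,v),z)[:2]
A=T(27,98,50);B=T(417,59,50);F1=T(514,38,0);F2=T(541,265,0);K=T(50,319,8);L1=T(436,277,10)
hd=T(170,158,30)
print("face",A,B,np.hypot(*(A-B)),"foot",F1,F2,np.hypot(*(F1-F2)),"K",K,"L",L1)
a1=np.arctan2(*(A-B)[::-1]);a2=np.arctan2(*(F1-F2)[::-1])+np.pi/2;a3=np.arctan2(*(K-L1)[::-1])
print("angles",a1,a2,a3)
# clean fence: top points, lower boundary per column of depth
W=cloud("top",np.load("top0.npy"))
pts=[]
for u in range(236,346):
    z=W[180:225,u]; z=z[(z[:,2]>46)&(z[:,2]<55)]
    if len(z): pts.append(z[z[:,0].argmin(),:2])
l=cv2.fitLine(np.float32(pts),cv2.DIST_HUBER,0,.01,.01).ravel();print("depth face ang",np.arctan2(l[1],l[0]),l[2:])
for th in (a1,(a1+a2)/2,1.68):
    ex=np.array([np.cos(th),np.sin(th)]);ey=np.array([-ex[1],ex[0]])
    # y: face -55 ; x: foot -192, face -115..166
    y0=np.mean([p@ey for p in(A,B)])+55
    y0b=(F1+F2)/2@ey-15
    xs=[A@ex-166,B@ex+115,(F1+F2)/2@ex+192,K@ex-166]
    x0=np.mean(xs[:3]);O=ex*x0+ey*y0
    q=lambda p:np.round([(p-O)@ex,(p-O)@ey],1)
    b=np.array([547.3,-200.])
    print(round(th,4),"O",O,"y0 alt",y0b-y0,np.round(xs-x0,1),"blank",q(b),"relang",np.radians(101.14)-th,"head",q(hd))
E
```

```text
face [564.57152666 252.06159699] [597.2232279 -20.694099 ] 274.70311846157523 foot [623.22710579 -97.61239003] [ 455.47097845 -116.02703472] 168.7637917291213 K [412.02544925 236.4474935 ] L [445.59377467 -38.46236462]
angles 1.6899397821734288 1.680128919167254 1.6923014901656137
depth face ang -1.4471548 [584.87415 105.43904]
1.6899 O [529.25833521  84.32769052] y0 alt -2.2990516950883375 [-3.7  2.6  1.  -1. ] blank [-284.5   15.9] relang 0.07528622329363621 head [68.5 -5.1]
1.685 O [529.11766209  84.47226034] y0 alt -3.359374291628228 [-3.5  2.8  0.8 -1.7] blank [-284.7   14.4] relang 0.08019165479672363 head [68.4 -4.9]
1.68 O [528.97327777  84.62307617] y0 alt -4.449230247059631 [-3.4  2.9  0.6 -2.3] blank [-284.9   12.8] relang 0.08522600546706505 head [68.2 -4.6]
```

>>> jog_arm(commands=[[[0, 0, 7], [-0.028, -0.03, 0], 40], [[0, 0, 14], [-0.056, -0.06, 0], 40], [[0, 0, 21], [-0.084, -0.09, 0], 40], [[0, 0, 28], [-0.112, -0.121, 0], 40], [[0, 0, 35], [-0.14, -0.152, 0], 40], [[0, 0, 42], [-0.168, -0.182, 0], 40], [[0, 0, 49], [-0.196, -0.213, 0], 40], [[0, 0, 56], [-0.224, -0.243, 0], 40], [[0, 0, 58.9], [-0.252, -0.273, 0], 40], [[0, 0, 58.9], [-0.28, -0.303, 0], 40], [[0, 0, 58.9], [-0.308, -0.333, 0], 40], [[0, 0, 58.9], [-0.336, -0.363, 0], 40]])

```text
t: 1.1
eef_pos: [424.2, 121.9, 214.6]
eef_rot: [0.663, 0.748, 0.0, -0.0]
ft_force: [0.6, 0.1, -0.1]
gripper_width: 36.9
finger_force: 0.0
```

```bash
cat >> h.py <<'E'
from scipy.spatial.transform import Rotation as Ro
TH=1.690;EX=np.array([np.cos(TH),np.sin(TH),0]);EY=np.array([-EX[1],EX[0],0]);O=np.array([529.2,84.3,0])
def st(): 
    o=r.observe();p=o["eef_pos"]-O;f=o["ft_force"];print("t",o["t"],"jig",np.round([p@EX,p@EY,p[2]],1),"F jig",np.round([f@EX,f@EY,f[2]],2),"w",round(o["gripper_width"],1),"j7",round(o["joint_pos"][6],2));return o
def go(x,y,z):
    o=st();R=Ro.from_quat(o["eef_rot"]);G=Ro.from_matrix(np.column_stack([EX,-EY,[0,0,-1]]))
    d=R.inv().apply(O+EX*x+EY*y+np.array([0,0,z])-o["eef_pos"]);print("shift mm",np.round(d,1),"turn",np.round((R.inv()*G).as_rotvec(degrees=True),2))
E
python3 -c "
from h import *
go(-378,16,150)"
```

```text
t 1.1 jig [ 49.8  99.8 214.6] F jig [-0.   -0.59 -0.12] w 36.9 j7 -0.18
shift mm [-427.9   83.4   64.5] turn [ 0.   -0.02  0.06]
```

>>> jog_arm(commands=[[[0, 0, 0], [-0.038, 0.007, 0.005], 40], [[0, 0, 0], [-0.076, 0.015, 0.01], 40], [[0, 0, 0], [-0.114, 0.022, 0.016], 40], [[0, 0, 0], [-0.152, 0.03, 0.022], 40], [[0, 0, 0], [-0.19, 0.037, 0.028], 40], [[0, 0, 0], [-0.228, 0.045, 0.034], 40], [[0, 0, 0], [-0.266, 0.052, 0.04], 40], [[0, 0, 0], [-0.304, 0.06, 0.046], 40], [[0, 0, 0], [-0.342, 0.067, 0.052], 40], [[0, 0, 0], [-0.38, 0.075, 0.058], 40], [[0, 0, 0], [-0.41, 0.08, 0.062], 40], [[0, 0, 0], [-0.428, 0.083, 0.065], 40]])

```text
t: 2.1
eef_pos: [557.3, -295.3, 148.7]
eef_rot: [0.665, 0.747, -0.001, 0.0]
ft_force: [-0.5, -0.4, 0.9]
gripper_width: 36.6
finger_force: 0.0
```

>>> jog_arm(commands=[[[0, 0, 0], [0, 0, 0.03], 40], [[0, 0, 0], [0, 0, 0.06], 40], [[0, 0, 0], [0, 0, 0.09], 40], [[0, 0, 0], [0, 0, 0.11], 40], [[0, 0, 0], [0, 0, 0.125], 40], [[0, 0, 0], [0, 0, 0.125], 40]])

```text
t: 2.6
eef_pos: [555.6, -290.0, 21.1]
eef_rot: [0.663, 0.748, -0.001, -0.003]
ft_force: [0.6, 0.5, -0.4]
gripper_width: 36.5
finger_force: 0.0
```

```bash
python3 -c "
from h import *
go(-354,16,22)
p,d=cams.read_camera('top');cv2.imwrite('pics/t1.png',cv2.resize(p[160:290,220:490],None,fx=2.9,fy=2.9,interpolation=cv2.INTER_CUBIC))"
```

```text
t 2.6 jig [-374.7   18.3   21.1] F jig [ 0.4  -0.61 -0.38] w 36.5 j7 0.92
shift mm [20.7  2.3 -0.8] turn [-0.3  -0.17  0.04]
```

View pics/t1.png

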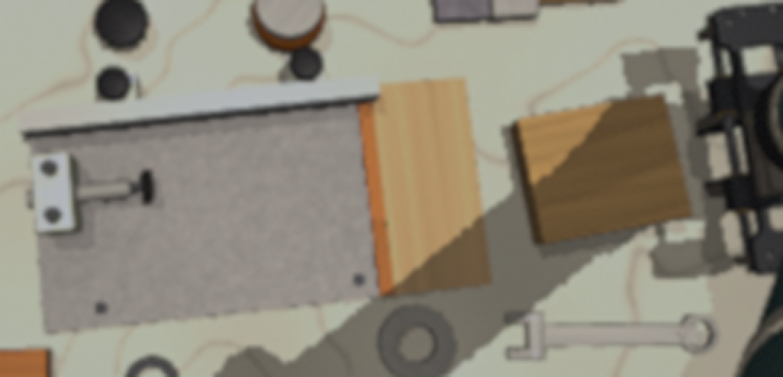

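The gripper stands right behind the blank's tail, with the blank at about (605,168) in the crop and its way to the ramp clear. I start pushing.

>>> jog_arm(commands=[[[0, 0, 0], [0.006, 0.005, 0], 40], [[0, 0, 0], [0.012, 0.005, 0], 40], [[0, 0, 0], [0.016, 0.005, 0], 40], [[0, 0, 0], [0.02, 0.005, 0], 40], [[0, 0, 0], [0.024, 0.005, 0], 40], [[0, 0, 0], [0.028, 0.005, 0], 40], [[0, 0, 0], [0.032, 0.005, 0], 40], [[0, 0, 0], [0.036, 0.005, 0], 40], [[0, 0, 0], [0.04, 0.005, 0], 40], [[0, 0, 0], [0.044, 0.005, 0], 40], [[0, 0, 0], [0.048, 0.005, 0], 40], [[0, 0, 0], [0.052, 0.005, 0], 40]])

```text
t: 3.65
eef_pos: [557.1, -240.8, 25.6]
eef_rot: [0.664, 0.748, -0.0, 0.002]
ft_force: [-0.1, -4.1, 4.1]
gripper_width: 37.3
finger_force: 2.5
```

```bash
cat >> h.py <<'E'
def blank(n=None):
    p,d=cams.read_camera("top");W=cloud("top",d)-O
    J=np.stack([W@EX,W@EY,W[...,2]],-1)
    hsv=cv2.cvtColor(p,cv2.COLOR_BGR2HSV)
    m=(J[...,2]>36)&(J[...,2]<58)&(J[...,0]<95)&(J[...,0]>-360)&(J[...,1]>-51)&(J[...,1]<120)&(hsv[...,1]>60)&(hsv[...,0]<30)
    m=cv2.morphologyEx(m.astype(np.uint8),cv2.MORPH_OPEN,np.ones((3,3)))
    k,l,s,_=cv2.connectedComponentsWithStats(m)
    i=1+s[1:,4].argmax(); P=J[l==i]
    c,sz,a=rect(P[:,:2]); print("blank jig",c,sz,a,"nose",np.round(np.percentile(P[:,0],99),1),"z",np.round(np.median(P[:,2]),1),"n",len(P))
    if n: cv2.imwrite(n,cv2.resize(p[160:290,220:490],None,fx=2.9,fy=2.9,interpolation=cv2.INTER_CUBIC))
E
python3 -c "
from h import *
go(-303,14,22);blank()"
```

```text
t 3.65 jig [-326.1   11.    25.6] F jig [-4.1   0.56  4.1 ] w 37.3 j7 0.85
shift mm [23.1 -3.   3.5] turn [ 0.11  0.18 -0.04]
blank jig [-257.9   11.8] [ 99.9 121.5] 89.95 nose -198.1 z 41.3 n 2277
```

>>> jog_arm(commands=[[[0, 0, 0], [0.004, 0, 0], 40], [[0, 0, 0], [0.008, 0, 0], 40], [[0, 0, 0], [0.012, 0, 0], 40], [[0, 0, 0], [0.016, 0, 0], 40], [[0, 0, 0], [0.02, 0, 0], 40], [[0, 0, 0], [0.024, 0, 0], 40], [[0, 0, 0], [0.028, 0, 0], 40], [[0, 0, 0], [0.032, 0, 0], 40], [[0, 0, 0], [0.036, 0, 0], 40], [[0, 0, 0], [0.04, 0, 0], 40], [[0, 0, 0], [0.044, 0, 0], 40], [[0, 0, 0], [0.048, 0, 0], 40]])

```text
t: 4.7
eef_pos: [551.3, -192.6, 25.2]
eef_rot: [0.664, 0.748, -0.0, 0.001]
ft_force: [1.1, -5.3, 3.6]
gripper_width: 36.5
finger_force: 2.7
```

```bash
python3 -c "
from h import *
st();blank()"
```

```text
t 4.7 jig [-277.6   11.    25.2] F jig [-5.34 -0.43  3.64] w 36.5 j7 0.79
blank jig [-209.4   11.7] [121.2 100. ] 0.0 nose -149.5 z 44.5 n 2302
```

>>> jog_arm(commands=[[[0, 0, 0], [0.004, 0, 0], 40], [[0, 0, 0], [0.008, 0, 0], 40], [[0, 0, 0], [0.012, 0, 0], 40], [[0, 0, 0], [0.016, 0, 0], 40], [[0, 0, 0], [0.02, 0, 0], 40], [[0, 0, 0], [0.024, 0, 0], 40], [[0, 0, 0], [0.028, 0, 0], 40], [[0, 0, 0], [0.032, 0, 0], 40], [[0, 0, 0], [0.036, 0, 0], 40], [[0, 0, 0], [0.04, 0, 0], 40], [[0, 0, 0], [0.044, 0, 0], 40], [[0, 0, 0], [0.048, 0, 0], 40]])

```text
t: 5.75
eef_pos: [545.3, -144.5, 24.9]
eef_rot: [0.664, 0.748, -0.0, 0.001]
ft_force: [0.4, -4.8, 3.1]
gripper_width: 36.7
finger_force: 2.5
```

>>> jog_arm(commands=[[[0, 0, 0], [0.004, 0, 0], 40], [[0, 0, 0], [0.008, 0, 0], 40], [[0, 0, 0], [0.012, 0, 0], 40], [[0, 0, 0], [0.016, 0, 0], 40], [[0, 0, 0], [0.02, 0, 0], 40], [[0, 0, 0], [0.024, 0, 0], 40], [[0, 0, 0], [0.028, 0, 0], 40], [[0, 0, 0], [0.032, 0, -0.001], 40], [[0, 0, 0], [0.036, 0, -0.001], 40], [[0, 0, 0], [0.04, 0, -0.002], 40], [[0, 0, 0], [0.044, 0, -0.002], 40], [[0, 0, 0], [0.048, 0, -0.003], 40]])

```text
t: 6.75
eef_pos: [540.0, -98.5, 28.3]
eef_rot: [0.664, 0.747, -0.0, 0.002]
ft_force: [0.3, -6.2, 3.4]
gripper_width: 37.2
finger_force: 3.4
```

```bash
python3 -c "
from h import *
go(-134,11,30);blank('pics/t2.png')"
```

```text
t 6.75 jig [-182.8   11.    28.3] F jig [-6.18  0.41  3.38] w 37.2 j7 0.64
shift mm [48.8 -0.1 -1.8] turn [ 0.12  0.19 -0.08]
blank jig [-128.    11.6] [ 88.  100.2] 1.63 nose -86.5 z 51.2 n 1403
```

View pics/t2.png

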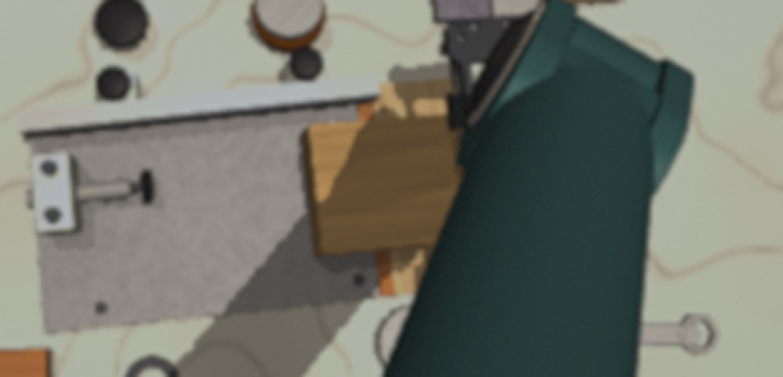

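The blank's nose is over the lip at about (312,190) in the crop, still square, with the stop head ahead at (147,187). I continue.

>>> jog_arm(commands=[[[0, 0, 0], [0.004, 0, 0], 40], [[0, 0, 0], [0.008, 0, 0], 40], [[0, 0, 0], [0.012, 0, 0], 40], [[0, 0, 0], [0.016, 0, 0], 40], [[0, 0, 0], [0.02, 0, 0], 40], [[0, 0, 0], [0.024, 0, 0], 40], [[0, 0, 0], [0.028, 0, 0], 40], [[0, 0, 0], [0.032, 0, 0], 40], [[0, 0, 0], [0.036, 0, 0], 40], [[0, 0, 0], [0.04, 0, 0], 40], [[0, 0, 0], [0.044, 0, 0], 40], [[0, 0, 0], [0.048, 0, 0], 40]])

```text
t: 7.8
eef_pos: [533.2, -47.6, 27.3]
eef_rot: [0.663, 0.748, -0.0, -0.0]
ft_force: [0.6, -2.1, -1.9]
gripper_width: 36.6
finger_force: 0.9
```

>>> jog_arm(commands=[[[0, 0, 0], [0.003, 0, 0], 40], [[0, 0, 0], [0.007, 0, 0], 40], [[0, 0, 0], [0.011, 0, 0], 40], [[0, 0, 0], [0.015, 0, 0], 40], [[0, 0, 0], [0.019, 0, 0], 40], [[0, 0, 0], [0.023, 0, 0], 40], [[0, 0, 0], [0.027, 0, 0], 40], [[0, 0, 0], [0.031, 0, 0], 40], [[0, 0, 0], [0.035, 0, 0], 40], [[0, 0, 0], [0.039, 0, 0], 40], [[0, 0, 0], [0.042, 0, 0], 40], [[0, 0, 0], [0.045, 0, 0], 40]])

```text
t: 8.8
eef_pos: [528.2, -3.3, 27.6]
eef_rot: [0.663, 0.748, 0.0, 0.0]
ft_force: [0.2, -2.1, 0.6]
gripper_width: 36.6
finger_force: 1.1
```

```bash
python3 -c "
from h import *
go(-78,11,28);blank()"
```

```text
t 8.8 jig [-86.9  11.4  27.6] F jig [-2.08  0.02  0.58] w 36.6 j7 0.48
shift mm [ 8.9  0.4 -0.4] turn [0.01 0.   0.05]
blank jig [ 0.3 11.7] [100.1  83. ] 88.94 nose 40.6 z 49.0 n 1321
```

>>> jog_arm(commands=[[[0, 0, 0], [-0.008, 0, 0], 40], [[0, 0, 0], [-0.018, 0, -0.005], 40], [[0, 0, 0], [-0.02, 0, -0.03], 20], [[0, 0, 0], [-0.02, 0, -0.06], 0], [[0, 0, 0], [0, -0.02, -0.08], 0], [[0, 0, 0], [0.02, -0.045, -0.08], 0], [[0, 0, 0], [0.045, -0.07, -0.08], 0], [[0, 0, 0], [0.068, -0.088, -0.08], 0], [[0, 0, 0], [0.068, -0.088, -0.06], 0], [[0, 0, 0], [0.068, -0.088, -0.035], 0], [[0, 0, 0], [0.068, -0.088, -0.005], 0], [[0, 0, 0], [0.068, -0.088, 0.002], 0]])

```text
t: 9.85
eef_pos: [430.8, 52.6, 23.3]
eef_rot: [0.664, 0.748, -0.002, -0.001]
ft_force: [0.0, -0.5, 0.1]
gripper_width: 0.4
finger_force: 0.0
```

```bash
python3 -c "
from h import *
go(-19,80,25);blank('pics/t3.png')"
```

```text
t 9.85 jig [-19.7 101.5  23.3] F jig [-0.49  0.05  0.06] w 0.4 j7 0.36
shift mm [ 0.7 21.5 -1.8] turn [-0.25  0.03  0.02]
blank jig [-17.9   5.5] [ 87.9 119.8] 89.8 nose 41.4 z 48.9 n 1224
```

View pics/t3.png

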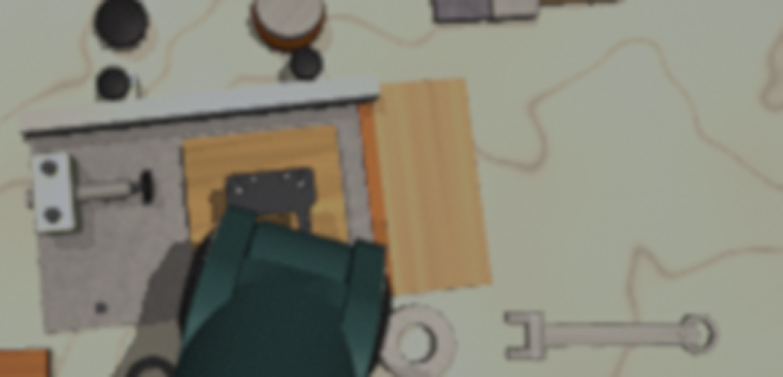

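The blank lies square on the bed past the lip, at about (265,195) in the crop. The fence-side gap is visible above it and the tool stands on its open side.

>>> jog_arm(commands=[[[0, 0, 0], [0, 0.008, 0], 0], [[0, 0, 0], [0, 0.014, 0], 0], [[0, 0, 0], [0, 0.018, 0], 0], [[0, 0, 0], [0, 0.02, 0], 0], [[0, 0, 0], [0, 0.022, 0], 0], [[0, 0, 0], [0, 0.024, 0], 0], [[0, 0, 0], [0, 0.026, 0], 0], [[0, 0, 0], [0, 0.028, 0], 0], [[0, 0, 0], [0, 0.03, 0], 0], [[0, 0, 0], [0, 0.031, 0], 0], [[0, 0, 0], [0, 0.032, 0], 0], [[0, 0, 0], [0, 0.032, 0], 0]])

```text
t: 10.9
eef_pos: [462.5, 57.2, 25.8]
eef_rot: [0.663, 0.748, -0.001, -0.002]
ft_force: [-5.0, -0.6, 5.6]
gripper_width: 0.3
finger_force: 2.9
```

```bash
python3 -c "
from h import *
st();blank()"
```

```text
t 10.9 jig [-19.   69.4  25.8] F jig [0.02 5.08 5.61] w 0.3 j7 0.35
blank jig [-66.8 -22.4] [48.1 24.8] 83.99 nose -52.9 z 49.1 n 210
```

>>> jog_arm(commands=[[[0, 0, 0], [0, 0.001, -0.002], 0], [[0, 0, 0], [0, 0.002, -0.003], 0], [[0, 0, 0], [0, 0.003, -0.003], 0], [[0, 0, 0], [0, 0.004, -0.003], 0]])

```text
t: 11.28
eef_pos: [467.7, 57.8, 28.8]
eef_rot: [0.663, 0.748, -0.0, -0.001]
ft_force: [-5.8, -1.0, 6.2]
gripper_width: 0.5
finger_force: 3.7
```

>>> jog_arm(commands=[[[0, 0, 0], [0, 0.0007, 0], 0], [[0, 0, 0], [0, 0.0014, 0], 0], [[0, 0, 0], [0, 0.002, 0], 0]])

```text
t: 11.53
eef_pos: [468.9, 57.8, 28.7]
eef_rot: [0.663, 0.748, -0.001, -0.001]
ft_force: [-7.4, -0.4, 7.1]
gripper_width: 0.3
finger_force: 3.8
```

>>> jog_arm(commands=[[[0, 0, 0], [0, 0.0007, 0], 0], [[0, 0, 0], [0, 0.0014, 0], 0]])

```text
t: 11.7
eef_pos: [470.3, 58.0, 28.7]
eef_rot: [0.663, 0.748, -0.001, -0.001]
ft_force: [-7.2, -0.7, 7.5]
gripper_width: 0.6
finger_force: 3.7
```

>>> jog_arm(commands=[[[0, 0, 0], [0, 0.0007, -0.002], 0], [[0, 0, 0], [0, 0.0014, -0.003], 0]])

```text
t: 11.87
eef_pos: [473.2, 58.3, 31.7]
eef_rot: [0.663, 0.748, -0.0, -0.0]
ft_force: [-4.8, 1.3, -1.4]
gripper_width: 0.6
finger_force: 1.8
```

>>> jog_arm(commands=[[[0, 0, 0], [0, 0.0007, 0], 0], [[0, 0, 0], [0, 0.0014, 0], 0]])

```text
t: 12.03
eef_pos: [473.3, 58.5, 31.3]
eef_rot: [0.663, 0.748, -0.001, -0.001]
ft_force: [-8.5, 0.0, 4.1]
gripper_width: 0.4
finger_force: 3.9
```

```bash
python3 -c "
from h import *
st();blank('pics/t4.png')"
```

```text
t 12.0333 jig [-18.9  58.6  31.3] F jig [1.03 8.39 4.07] w 0.4 j7 0.34
blank jig [-67.  -33.8] [34.4 22.6] 83.17 nose -54.4 z 48.9 n 142
```

View pics/t4.png

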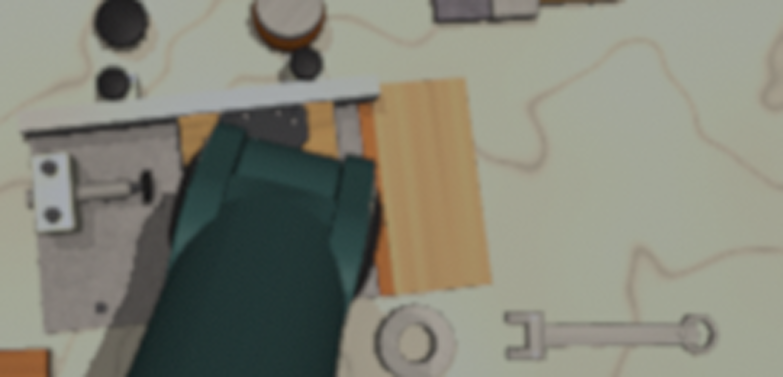

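The blank's top edge at about (180–335,110) in the crop now meets the fence with no gap. The last step barely moved while the force rose, so it is in contact. One small press more, then off.

>>> jog_arm(commands=[[[0, 0, 0], [0, 0.0007, 0], 0], [[0, 0, 0], [0, 0.0012, 0], 0], [[0, 0, 0], [0, 0.0012, 0], 0]])

```text
t: 12.33
eef_pos: [473.2, 58.5, 31.3]
eef_rot: [0.663, 0.748, -0.002, -0.002]
ft_force: [-9.3, -0.1, 6.5]
gripper_width: 0.1
finger_force: 4.9
```

>>> jog_arm(commands=[[[0, 0, 0], [0, -0.006, 0], 0], [[0, 0, 0], [0, -0.025, 0], 0], [[0, 0, 0], [0, -0.03, -0.03], 0], [[0, 0, 0], [0, -0.03, -0.06], 0], [[0, 0, 0], [-0.02, -0.02, -0.08], 0], [[0, 0, 0], [-0.05, 0.015, -0.08], 0], [[0, 0, 0], [-0.07, 0.05, -0.08], 20], [[0, 0, 0], [-0.082, 0.063, -0.08], 30], [[0, 0, 0], [-0.082, 0.063, -0.05], 30], [[0, 0, 0], [-0.082, 0.063, -0.02], 30], [[0, 0, 0], [-0.082, 0.063, 0.001], 30], [[0, 0, 0], [-0.082, 0.063, 0.001], 30]])

```text
t: 13.33
eef_pos: [546.7, -15.6, 27.3]
eef_rot: [0.664, 0.748, -0.002, -0.001]
ft_force: [-1.1, 0.8, 0.0]
gripper_width: 27.0
finger_force: 0.0
```

```bash
python3 -c "
from h import *
go(-90,-5,30);blank('pics/t5.png')"
```

```text
t 13.3333 jig [-101.3   -5.5   27.3] F jig [0.97 0.97 0.  ] w 27.0 j7 0.51
shift mm [11.3 -0.5 -2.7] turn [-0.22  0.05  0.03]
blank jig [-9.6 -4.1] [104.5  93.6] 0.0 nose 41.8 z 49.1 n 1476
```

View pics/t5.png

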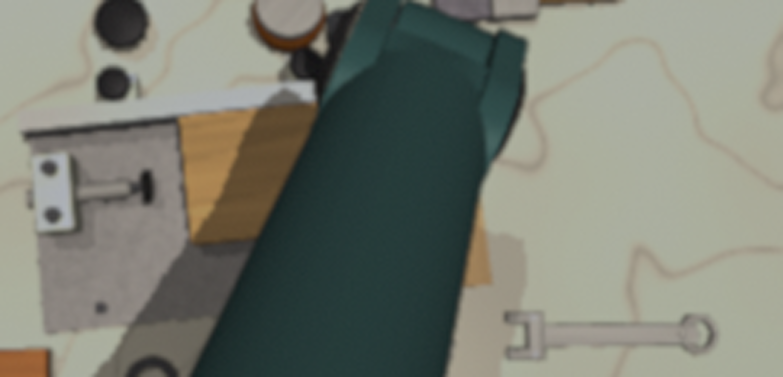

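The blank is flush along the fence (nose edge at about (185,180) in the crop), and the head stands at (147,187), roughly 25 mm ahead. Now the slow nose push.

>>> jog_arm(commands=[[[0, 0, 0], [0.005, 0, 0], 30], [[0, 0, 0], [0.01, 0, 0], 30], [[0, 0, 0], [0.013, 0, 0], 30], [[0, 0, 0], [0.016, 0, 0], 30], [[0, 0, 0], [0.018, 0, 0], 30], [[0, 0, 0], [0.02, 0, 0], 30], [[0, 0, 0], [0.022, 0, 0], 30], [[0, 0, 0], [0.024, 0, 0], 30], [[0, 0, 0], [0.026, 0, 0], 30], [[0, 0, 0], [0.028, 0, 0], 30], [[0, 0, 0], [0.03, 0, 0], 30], [[0, 0, 0], [0.032, 0, 0], 30]])

```text
t: 14.38
eef_pos: [545.7, 14.1, 32.0]
eef_rot: [0.664, 0.748, 0.0, 0.002]
ft_force: [0.2, -6.0, 4.7]
gripper_width: 27.2
finger_force: 3.2
```

>>> jog_arm(commands=[[[0, 0, 0], [0.0007, 0, 0], 30], [[0, 0, 0], [0.0014, 0, 0], 30], [[0, 0, 0], [0.002, 0, 0], 30]])

```text
t: 14.63
eef_pos: [545.4, 16.2, 31.9]
eef_rot: [0.664, 0.748, 0.0, 0.002]
ft_force: [-0.5, -5.5, 5.1]
gripper_width: 27.5
finger_force: 3.0
```

```bash
python3 -c "
from h import *
go(-66,-5,28);blank()"
```

```text
t 14.6333 jig [-69.5  -8.   31.9] F jig [-5.44  1.15  5.09] w 27.5 j7 0.45
shift mm [ 3.5 -3.   3.9] turn [ 0.18  0.15 -0.04]
blank jig [23.5 -4. ] [93.6 70.7] 89.87 nose 58.3 z 48.9 n 884
```

>>> jog_arm(commands=[[[0, 0, 0], [0.001, 0, -0.001], 30], [[0, 0, 0], [0.002, 0, -0.001], 30], [[0, 0, 0], [0.003, 0, -0.002], 30], [[0, 0, 0], [0.0035, 0, -0.002], 30]])

```text
t: 15.02
eef_pos: [543.7, 22.1, 32.9]
eef_rot: [0.663, 0.748, 0.0, 0.0]
ft_force: [-0.1, -4.3, 3.3]
gripper_width: 27.3
finger_force: 2.0
```

>>> jog_arm(commands=[[[0, 0, 0], [0.0007, 0, 0], 30], [[0, 0, 0], [0.0014, 0, 0], 30], [[0, 0, 0], [0.002, 0, 0], 30]])

```text
t: 15.27
eef_pos: [543.8, 23.4, 32.9]
eef_rot: [0.664, 0.748, 0.0, 0.001]
ft_force: [0.2, -4.0, 4.4]
gripper_width: 27.7
finger_force: 2.5
```

>>> jog_arm(commands=[[[0, 0, 0], [0.0006, 0, 0], 30], [[0, 0, 0], [0.0012, 0, 0], 30]])

```text
t: 15.43
eef_pos: [543.7, 24.6, 32.9]
eef_rot: [0.664, 0.748, 0.0, 0.0]
ft_force: [-0.8, -5.1, 3.7]
gripper_width: 27.8
finger_force: 2.6
```

>>> jog_arm(commands=[[[0, 0, 0], [0.0006, 0, 0], 30], [[0, 0, 0], [0.0012, 0, 0], 30]])

```text
t: 15.6
eef_pos: [543.5, 25.8, 32.9]
eef_rot: [0.664, 0.748, 0.0, 0.001]
ft_force: [0.0, -5.3, 3.7]
gripper_width: 27.7
finger_force: 2.6
```

>>> jog_arm(commands=[[[0, 0, 0], [0.0005, 0, 0], 30], [[0, 0, 0], [0.001, 0, 0], 30]])

```text
t: 15.77
eef_pos: [543.5, 26.3, 32.9]
eef_rot: [0.664, 0.748, -0.0, 0.001]
ft_force: [0.2, -6.5, 4.1]
gripper_width: 27.6
finger_force: 3.4
```

>>> jog_arm(commands=[[[0, 0, 0], [0.0005, 0, 0], 30], [[0, 0, 0], [0.001, 0, 0], 30]])

```text
t: 15.93
eef_pos: [543.5, 26.5, 32.9]
eef_rot: [0.664, 0.748, -0.0, 0.001]
ft_force: [0.2, -8.1, 3.6]
gripper_width: 27.6
finger_force: 4.2
```

>>> jog_arm(commands=[[[0, 0, 0], [0.0005, 0, 0], 30], [[0, 0, 0], [0.001, 0, 0], 30]])

```text
t: 16.1
eef_pos: [543.5, 26.8, 32.9]
eef_rot: [0.664, 0.748, -0.0, 0.002]
ft_force: [1.5, -10.4, 3.2]
gripper_width: 27.4
finger_force: 4.9
```

Stop contact is felt, with about 2 N more per commanded mm. Sliding friction is about 4–5 N, so I aim for roughly 16–17 N on the tool.

>>> jog_arm(commands=[[[0, 0, 0], [0.0005, 0, 0], 30], [[0, 0, 0], [0.001, 0, 0], 30], [[0, 0, 0], [0.0015, 0, 0], 30], [[0, 0, 0], [0.0015, 0, 0], 30]])

```text
t: 16.43
eef_pos: [543.5, 27.2, 32.9]
eef_rot: [0.664, 0.748, -0.001, 0.002]
ft_force: [1.4, -11.0, 3.4]
gripper_width: 27.8
finger_force: 5.7
```

>>> jog_arm(commands=[[[0, 0, 0], [0.0005, 0, 0], 30], [[0, 0, 0], [0.001, 0, 0], 30], [[0, 0, 0], [0.001, 0, 0], 30]])

```text
t: 16.68
eef_pos: [543.4, 27.4, 32.9]
eef_rot: [0.664, 0.747, -0.001, 0.003]
ft_force: [2.0, -12.7, 3.3]
gripper_width: 27.7
finger_force: 6.5
```

>>> jog_arm(commands=[[[0, 0, 0], [0.0005, 0, 0], 30], [[0, 0, 0], [0.001, 0, 0], 30], [[0, 0, 0], [0.0015, 0, 0], 30], [[0, 0, 0], [0.0015, 0, 0], 30]])

```text
t: 17.02
eef_pos: [543.4, 27.8, 32.9]
eef_rot: [0.665, 0.747, -0.001, 0.003]
ft_force: [2.1, -15.2, 2.1]
gripper_width: 27.8
finger_force: 7.6
```

>>> jog_arm(commands=[[[0, 0, 0], [0.0005, 0, 0], 30], [[0, 0, 0], [0.001, 0, 0], 30], [[0, 0, 0], [0.001, 0, 0], 30], [[0, 0, 0], [0.001, 0, 0], 30]])

```text
t: 17.35
eef_pos: [543.4, 28.0, 32.9]
eef_rot: [0.665, 0.747, -0.002, 0.004]
ft_force: [1.9, -16.8, 1.9]
gripper_width: 27.6
finger_force: 8.4
```

Pressed home. Now I ease off slowly and withdraw.

>>> jog_arm(commands=[[[0, 0, 0], [-0.001, 0, 0], 30], [[0, 0, 0], [-0.002, 0, 0], 30], [[0, 0, 0], [-0.003, 0, 0], 30], [[0, 0, 0], [-0.004, 0, 0], 30], [[0, 0, 0], [-0.005, 0, 0], 30], [[0, 0, 0], [-0.006, 0, 0], 30], [[0, 0, 0], [-0.007, 0, 0], 30], [[0, 0, 0], [-0.009, 0, 0], 30], [[0, 0, 0], [-0.011, 0, 0], 30], [[0, 0, 0], [-0.014, 0, 0], 30], [[0, 0, 0], [-0.02, 0, 0], 30], [[0, 0, 0], [-0.035, 0, 0], 30]])

```text
t: 18.35
eef_pos: [545.9, 1.7, 32.2]
eef_rot: [0.662, 0.749, 0.0, -0.001]
ft_force: [-0.1, -0.9, 0.6]
gripper_width: 27.6
finger_force: 0.0
```

>>> jog_arm(commands=[[[0, 0, 0], [0, 0, -0.03], 30], [[0, 0, 0], [0, 0, -0.06], 30], [[0, 0, 0], [0, 0, -0.1], 30], [[0, 0, 0], [-0.03, 0, -0.12], 30], [[0, 0, 0], [-0.07, 0, -0.14], 30], [[0, 0, 0], [-0.11, 0, -0.14], 30], [[0, 0, 0], [-0.15, 0, -0.14], 30], [[0, 0, 0], [-0.19, 0, -0.14], 30], [[0, 0, 0], [-0.22, 0, -0.14], 30], [[0, 0, 0], [-0.22, 0, -0.14], 30]])

```text
t: 19.18
eef_pos: [571.3, -227.3, 173.1]
eef_rot: [0.667, 0.745, -0.001, 0.002]
ft_force: [-0.3, -1.2, 0.6]
gripper_width: 27.6
finger_force: 0.0
```

```bash
python3 -c "
from h import *
st();blank('pics/t6.png')"
```

```text
t 19.1833 jig [-314.4   -4.7  173.1] F jig [-1.15  0.39  0.65] w 27.6 j7 0.75
blank jig [11.6 -3.8] [124.5  94.2] 0.05 nose 68.8 z 49.0 n 2280
```

View pics/t6.png

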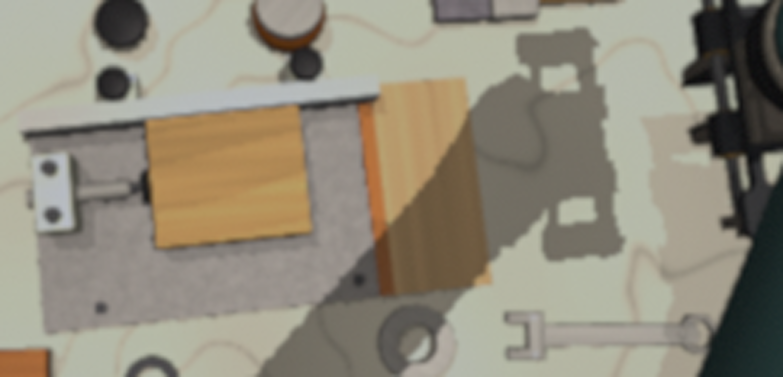

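The blank is flush along the fence (top edge at about (150–300,115) in the crop), its nose touches the black head at (145,187), and the other things are undisturbed. Handing in.

```bash
python3 -c "
from rig import r
print(r.job_done())"
```

```text
the job is handed in; nothing more can be done
None
```

I slid the blank over the lip, set it flush along the fence, pressed it against the stop with an estimated 12–15 N, released it still touching both, and handed the job in; no verdict was returned.

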